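# Lid the preserve pots from the pile of scalded lids

## Task

The lids of the four stoneware preserve pots have been scalded and piled on the round wooden board: take the pile apart from the top and close each pot with the lid of its own colour and size, plug fully down in the mouth and disc flat on the rim. The lids are clean, so carry each one level and straight from the pile to its pot: never lay or drop one on the worktop or tip it over. Do not push the pots or the empty glass jar about.

Things in the scene. Friction and masses are not known exactly. Their poses are not given: they have to be found in the camera images.
- lid_white: creamy white flat round stoneware lid, about 20 g: glazed disc 42 mm wide, 10 mm thick, over a bare-clay tapered plug 14 mm deep, 25 mm wide at the disc, 14 mm at the foot. At first top of the pile; all lie plug down, each foot on the flat top of the wider lid below (14 mm gap under discs). Origin: centre of the foot; disc from z +14 to +24 mm. Grip its edge.
- lid_green: leaf green flat round stoneware lid, about 29 g: glazed disc 51 mm wide, 10 mm thick, over a bare-clay tapered plug 14 mm deep, 34 mm wide at the disc, 23 mm at the foot. At first second from the top; all lie plug down, each foot on the flat top of the wider lid below (14 mm gap under discs). Origin: centre of the foot; disc from z +14 to +24 mm. Grip its edge.
- lid_blue: blue flat round stoneware lid, about 38 g: glazed disc 60 mm wide, 10 mm thick, over a bare-clay tapered plug 14 mm deep, 43 mm wide at the disc, 32 mm at the foot. At first third from the top; all lie plug down, each foot on the flat top of the wider lid below (14 mm gap under discs). Origin: centre of the foot; disc from z +14 to +24 mm. Grip its edge.
- lid_brown: red-brown flat round stoneware lid, about 47 g: glazed disc 69 mm wide, 10 mm thick, over a bare-clay tapered plug 14 mm deep, 52 mm wide at the disc, 41 mm at the foot. At first lowest, on the board (110 mm wide, 14 thick); all lie plug down, each foot on the flat top of the wider lid below (14 mm gap under discs). Origin: centre of the foot; disc from z +14 to +24 mm. Grip its edge.
- pot_white: creamy white open empty stoneware pot, 78 mm high, belly 58 mm wide, mouth 28 mm inside, rim 36 mm outside; loose, about 350 g. Origin: centre of its underside, z up. Takes the creamy white lid (42 mm): the taper centres itself in the mouth, the disc rests on the rim, and the lid's origin is then 64 mm above the pot's.
- pot_green: leaf green open empty stoneware pot, 88 mm high, belly 67 mm wide, mouth 37 mm inside, rim 45 mm outside; loose, about 400 g. Origin: centre of its underside, z up. Takes the leaf green lid (51 mm): the taper centres itself in the mouth, the disc rests on the rim, and the lid's origin is then 74 mm above the pot's.
- pot_blue: blue open empty stoneware pot, 98 mm high, belly 76 mm wide, mouth 46 mm inside, rim 54 mm outside; loose, about 450 g. Origin: centre of its underside, z up. Takes the blue lid (60 mm): the taper centres itself in the mouth, the disc rests on the rim, and the lid's origin is then 84 mm above the pot's.
- pot_brown: red-brown open empty stoneware pot, 108 mm high, belly 85 mm wide, mouth 55 mm inside, rim 63 mm outside; loose, about 500 g. Origin: centre of its underside, z up. Takes the red-brown lid (69 mm): the taper centres itself in the mouth, the disc rests on the rim, and the lid's origin is then 94 mm above the pot's.
- jar_empty: bystander: empty glass jam jar with a gold lid screwed on, 58 mm across, 75 mm high, loose, standing among the pots. Origin: centre of its underside. Leave it alone.
There are look-alikes about, which are no part of the job. Leave any orange or yellow look-alike of the lid_brown alone.

How it is judged:
On the way, in this order (a step that is already met when the one before it is completed fails the run):
1. the creamy white lid is seated on the creamy white pot (horizontal distance between lid_white and pot_white below 0.004 m and z of lid_white in the frame of pot_white between 0.06 and 0.0665 m and angle between lid_white's own z axis and vertical below 0.08 rad), for 0.2 s.
2. the leaf green lid is seated on the leaf green pot (horizontal distance between lid_green and pot_green below 0.004 m and z of lid_green in the frame of pot_green between 0.07 and 0.0765 m and angle between lid_green's own z axis and vertical below 0.08 rad), for 0.2 s.
3. the blue lid is seated on the blue pot (horizontal distance between lid_blue and pot_blue below 0.004 m and z of lid_blue in the frame of pot_blue between 0.08 and 0.0865 m and angle between lid_blue's own z axis and vertical below 0.08 rad), for 0.2 s.
4. the red-brown lid is seated on the red-brown pot (horizontal distance between lid_brown and pot_brown below 0.004 m and z of lid_brown in the frame of pot_brown between 0.09 and 0.0965 m and angle between lid_brown's own z axis and vertical below 0.08 rad), for 0.2 s.
At the end, for the whole second after the job is handed in: Each of the four lids sits on the pot of its own colour: centred within 4 mm, level within 0.08 rad, its disc no more than 2.5 mm above the rim; the pots stand upright within 0.05 rad; all at rest and released (all of step 1 and all of step 2 and all of step 3 and all of step 4 and angle between each of pot_white, pot_green, pot_blue, pot_brown's own z axis and vertical below 0.05 rad and linear speed of each of lid_white, pot_white, lid_green, pot_green, lid_blue, pot_blue, lid_brown, pot_brown below 0.02 m/s); the robot touches nothing.
It fails at once if a lid is laid or dropped on the worktop, or tipped over (its foot lower than 9 mm above the worktop, or tilted by more than 0.6 rad) (height (world z) of any of lid_white, lid_green, lid_blue, lid_brown below 0.009 m or angle between any of lid_white, lid_green, lid_blue, lid_brown's own z axis and vertical above 0.6 rad).
It fails at once if a pot is pushed more than 40 mm from where it stood or tipped by more than 0.3 rad (distance of any of pot_white, pot_green, pot_blue, pot_brown from where it was at the start of the episode above 0.04 m or angle between any of pot_white, pot_green, pot_blue, pot_brown's own z axis and vertical above 0.3 rad).
It fails at once if the empty glass jar is pushed more than 30 mm or tipped by more than 0.3 rad (distance of jar_empty from where it was at the start of the episode above 0.03 m or angle between jar_empty's own z axis and vertical above 0.3 rad).
It also fails if it takes over 109 s, if anything falls off the work surface, if the arm or the gripper's body presses on something with over 40 N, if the wrist force passes 120 N, or if a joint passes its speed limit or range.

## Robot

A 7-joint arm with a two-finger parallel gripper is mounted at the origin on a cart in front of the work surface, level with it; the furniture and walls round the work are solid. World frame = base frame: x ahead of the robot, y to its left, z up, the work surface at z = 0. Lengths are in m, angles in rad, forces in N, time in s.
With the tool pointing down it reaches from about 0.35 to 0.9 m from the base axis. Payload 8.1 kg.
Tool frame: the origin (TCP) lies at the very end of the fingers, on their centre line; the grasp point (between the pads) lies arm.grip_point_offset behind it (arm.grip_point_offset is the distance from the TCP to the grasp point, in m); z points along the fingers, y is the line along which they close (so a half turn about z gives the same grasp; the last joint's range is limited). The gripper opens to 92 mm and grips with 3 to 60 N. Pads are 19 mm wide; open, the fingers measure 130 mm over their backs; the gripper's body (75 mm by 190 mm) begins 47 mm behind the grasp point.
Start: joints at [-1.374, 0.434, 0.025, 1.573, -0.012, 1.134, -0.075], TCP at [0.185, 0.597, 0.227] pointing down, gripper open.
Joint ranges: [-2.62, 2.62], [-0.44, 2.09], [-1.27, 1.32], [0.08, 2.57], [-1.32, 4.46], [0.12, 2], [-2.74, 2.74]. Speed limits (rad/s): [2.22, 2.22, 3.01, 3.01, 3.14, 3.14, 3.14].

## Interface

Orientations are given as a rotation vector (axis times angle).
In Python, from cell import arm gives the robot as it stands. The module is installed in compiled form; this text tells all that it offers.
- The arm moves only by the shell command python3 -m creep 'ROWS' [OPENING] [FORCE]. ROWS is JSON, a list of rows, each a list of 6 numbers: the shift along the tool's x, y, z scaled (see below), then the turn, a rotation vector about the tool's x, y, z scaled (see below). A call has 1 to 20 rows; each row shifts and turns the commanded pose from where the row before left it, along the tool's axes as they then stand; what a row does not reach is not made up. The controller multiplies each number of a shift by 0.4 m and each number of a turn by 120 degrees. A row lasts 1/12 s, in which the tool goes at most 41.7 mm and 7.16 degrees, less where a joint would pass 70% of its speed; a pose out of reach is approached as far as the arm can. A call with a number of a shift or a turn outside -1 to 1 is refused whole. A call with a gripper value outside its range is refused whole. OPENING is the closure, from -1 (fully open) to 1 (shut), set as the call begins (- or left out, the last holds). The fingers move at their own pace and stop on an object; FORCE is the grip in N (left out, the last holds). Time passes only in rows, so rows that do not move let the fingers close. It gives the time, the measured TCP pose, the force, the opening and the grip force at its end, in the units of the state.
- arm.observe(): the state, without advancing time (a new reading comes with each control period).
- arm.get_image(name): name is "side" or "top"; returns a dict with "frame" (400x640x3 uint8, red, green, blue), "intrinsics" (3x3 intrinsics, pixels), "rvec" (rotation vector, rad) and "tvec" (3), from world to camera coordinates, as OpenCV has them. Camera axes: x right, y down, z forward; pixel columns grow to the right and rows downward; lengths in m; the calibration is good to about 2 mm. A picture is of the moment at which its call begins. There is no depth.
- arm.sign_off(): hands the job in; it is judged then, once.
The state is a dict: "clock": time; "joints": joint angles; "dq": joint speeds; "joint_efforts": joint torques, N m; "position": TCP position; "ee_rot": TCP orientation; "force": force on the tool from outside, world axes, zero at the start; "ft_torque": the same for the moment, N m; "width": opening from 0.0 (shut) to 1.0 (fully open); "gripper_force": force on a finger pad.
Only numpy, scipy, OpenCV 4.12 (cv2) and the standard library are available. Lean on these libraries where they do the work, as an engineer would, in place of code of your own. Each camera call takes 0.05 s, during which the arm holds its last target. There are 200 camera calls.

## Working session

There is one attempt and no reset: what is moved stays moved. The work goes in short steps, Python scripts to look and compute and a shell command to move; the robot and the scene stay as the last step left them, time stands still between calls to the robot, and variables do not carry over. Pictures are saved under pics/ and viewed, at most 14 in all, crops included, and the job is handed in when it is done.

```bash
mkdir -p pics; python3 - <<'E'
from cell import arm
import cv2,numpy as np,pickle
s=arm.observe();print({k:np.round(v,3) for k,v in s.items()},arm.grip_point_offset)
for n in("top","side"):
    d=arm.get_image(n);pickle.dump(d,open(f'{n}0.pkl','wb'));cv2.imwrite(f'pics/{n}0.png',d['frame'][:,:,::-1])
    R=cv2.Rodrigues(np.array(d['rvec']))[0];print(n,d['intrinsics'],-R.T@d['tvec'],R)
E
```

```text
{'clock': np.float64(0.0), 'joints': array([-1.374,  0.435,  0.025,  1.574, -0.012,  1.134, -0.075]), 'dq': array([ 0.   ,  0.001, -0.   , -0.001, -0.002,  0.002, -0.001]), 'joint_efforts': array([-1.0000e-03, -6.6786e+01,  9.8500e-01, -3.1446e+01, -6.1000e-02,
        4.3000e-02,  0.0000e+00]), 'position': array([0.184, 0.597, 0.226]), 'ee_rot': array([-4.690e-01, -3.106e+00,  3.000e-03]), 'force': array([ 1.282,  0.132, -0.878]), 'ft_torque': array([-0.011, -0.008, -0.035]), 'gripper_force': np.float64(0.0), 'width': np.float64(1.0)} 0.0188
top [[395.69310605   0.         321.04413798]
 [  0.         395.69310605 200.64736825]
 [  0.           0.           1.        ]] [0.37054365 0.01264184 1.15440363] [[ 1.03394561e-02 -9.99945537e-01  1.42054850e-03]
 [-9.91363059e-01 -1.04364317e-02 -1.30730127e-01]
 [ 1.30737832e-01 -5.66009033e-05 -9.91416974e-01]]
side [[444.61248089   0.         326.33903349]
 [  0.         444.61248089 195.9147136 ]
 [  0.           0.           1.        ]] [ 0.36110187 -1.17961599  0.52388646] [[ 0.99412202 -0.10630298  0.02052041]
 [-0.01720752 -0.34226851 -0.93944461]
 [ 0.10688925  0.93356946 -0.34208587]]
```

View pics/top0.png

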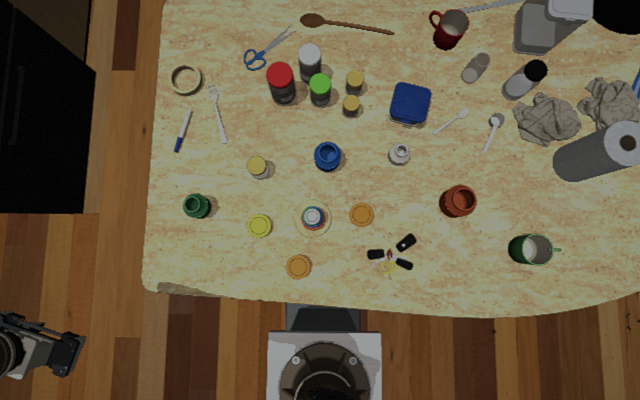

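View pics/side0.png

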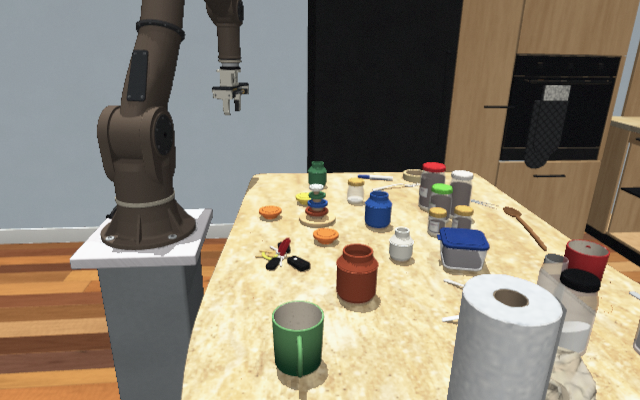

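The overview shows the pile at top (313,216), the pots at white (400,153), green (197,206), blue (328,156) and brown (458,201), and the jar at (257,167). Next I segment these by colour in both views.

```bash
cat > h.py <<'E'
import cv2,numpy as np,pickle
def ray(d,u,v,z):
    R=cv2.Rodrigues(np.array(d['rvec']))[0];c=-R.T@np.array(d['tvec']).ravel()
    r=R.T@np.linalg.inv(np.array(d['intrinsics']))@[u,v,1];return c+r*(z-c[2])/r[2]
def proj(d,p): return cv2.projectPoints(np.array([p],float),np.array(d['rvec'],float),np.array(d['tvec'],float),np.array(d['intrinsics']),None)[0].ravel()
E
python3 - <<'E'
from h import *
t=pickle.load(open('top0.pkl','rb'));s=pickle.load(open('side0.pkl','rb'))
def crop(d,u,v,r=24): return cv2.resize(d['frame'][v-r:v+r,u-r:u+r,::-1],(192,192),interpolation=cv2.INTER_CUBIC)
a=np.hstack([crop(t,*c) for c in((400,153),(197,206),(328,156),(459,201))])
b=np.hstack([crop(t,313,217)]+[crop(s,*c) for c in((317,205),(401,245),(357,272))])
c=np.hstack([crop(s,318,176),crop(s,378,210),crop(t,257,167),crop(s,401,245)])
m=np.vstack([a,b,c]);cv2.imwrite('pics/m.png',cv2.convertScaleAbs(m,alpha=1.5))
E
```

```text
(no output)
```

View pics/m.png

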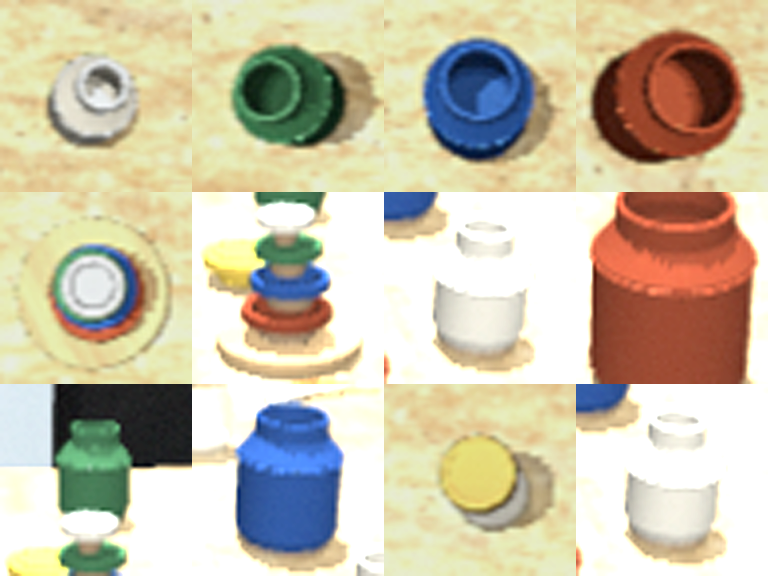

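The crops show clear rims; I read their centres in both views. I ray-cast each onto its known height and triangulate as a check.

```bash
python3 - <<'E'
from h import *
t=pickle.load(open('top0.pkl','rb'));s=pickle.load(open('side0.pkl','rb'))
def P(d):
    return np.array(d['intrinsics'])@np.hstack([cv2.Rodrigues(np.array(d['rvec']))[0],np.array(d['tvec']).reshape(3,1)])
for n,a,b,z in(('white',(401.1,149.1),(401.6,231.1),.078),('green',(192.6,203.4),(317.6,161.6),.088),('blue',(327.1,153.4),(378.9,192.9),.098),('brown',(464.1,198.6),(357.6,250.2),.108),('pile',(312.1,216.4),(315.9,186.4),.110)):
    x=cv2.triangulatePoints(P(t),P(s),np.array(a,float),np.array(b,float)).ravel();x=x[:3]/x[3]
    print(n,'top',ray(t,*a,z).round(4),'side',ray(s,*b,z).round(4),'tri',x.round(4))
# refined: rim/disc ellipse from colour masks
hsv=cv2.cvtColor(t['frame'],cv2.COLOR_RGB2HSV)
for n,u,v in(('pile white',312,216),('wpot',401,149)):
    print(n,hsv[v-10:v+11:2,u].tolist())
m=((hsv[...,1]<40)&(hsv[...,2]>100)).astype(np.uint8)
for c in cv2.findContours(m[190:240,290:340],0,1)[0]:
    if len(c)>15: print(cv2.minEnclosingCircle(c),cv2.fitEllipse(c))
for u,v in((192,203),(327,153),(464,198)): print(hsv[v,u-16:u+17:2].tolist())
E
```

```text
white top [ 0.66   -0.2095  0.078 ] side [ 0.6567 -0.2203  0.078 ] tri [ 0.6604 -0.2103  0.0735]
green top [0.5    0.3612 0.088 ] side [0.5043 0.3736 0.088 ] tri [0.5015 0.3599 0.0917]
blue top [ 0.6404 -0.0026  0.098 ] side [6.48e-01 2.00e-04 9.80e-02] tri [ 0.6442 -0.0032  0.0986]
brown top [ 0.5181 -0.3694  0.108 ] side [ 0.5206 -0.3719  0.108 ] tri [ 0.5198 -0.37    0.1069]
pile top [0.4659 0.0358 0.11  ] side [0.4688 0.0312 0.11  ] tri [0.4678 0.0358 0.1084]
pile white [[110, 97, 140], [66, 71, 112], [105, 4, 138], [90, 5, 154], [90, 3, 157], [90, 3, 157], [100, 5, 158], [90, 3, 158], [100, 5, 155], [56, 38, 113], [108, 174, 138]]
wpot [[28, 63, 153], [31, 58, 155], [30, 17, 139], [90, 2, 117], [21, 33, 54], [24, 28, 92], [30, 10, 147], [90, 6, 159], [100, 5, 160], [40, 7, 108], [24, 25, 144]]
((43.0, 38.5), 6.18475866317749) ((42.60544204711914, 37.78471755981445), (5.052694797515869, 10.957052230834961), 82.2980728149414)
((21.870967864990234, 26.064516067504883), 7.942727565765381) ((21.783071517944336, 26.12533950805664), (14.839739799499512, 15.18102741241455), 77.87574005126953)
[[30, 55, 153], [24, 72, 153], [28, 65, 154], [33, 62, 152], [66, 104, 93], [69, 143, 25], [62, 127, 26], [66, 137, 28], [68, 133, 46], [68, 117, 61], [68, 119, 62], [68, 115, 82], [68, 120, 49], [67, 120, 49], [67, 114, 58], [67, 117, 72], [73, 198, 18]]
[[31, 55, 157], [29, 38, 133], [109, 197, 105], [109, 183, 114], [109, 180, 115], [109, 173, 81], [109, 180, 82], [109, 177, 82], [108, 181, 79], [108, 175, 108], [108, 169, 134], [108, 174, 129], [109, 183, 102], [109, 173, 109], [108, 196, 87], [126, 38, 94], [19, 95, 113]]
[[7, 186, 103], [7, 190, 102], [7, 175, 67], [7, 174, 133], [8, 179, 124], [7, 175, 124], [8, 177, 125], [7, 181, 114], [7, 191, 87], [7, 193, 45], [5, 190, 47], [6, 200, 42], [9, 215, 32], [7, 208, 65], [15, 110, 135], [29, 63, 153], [28, 65, 153]]
```

The two views agree within a few mm, with heights matching what they should be. White lid is at (0.467,0.036,0.110). Pots: white (0.659,-0.210), green (0.502,0.361), blue (0.643,-0.002), brown (0.519,-0.370). First I square the yaw and move over the pile.

```bash
python3 -m creep '[[0,0,0,0,0,-0.048],[0,0,0,0,0,-0.048],[0,0,0,0,0,-0.047],[-0.042,-0.083,0,0,0,0],[-0.042,-0.083,0,0,0,0],[-0.042,-0.083,0,0,0,0],[-0.042,-0.083,0,0,0,0],[-0.042,-0.083,0,0,0,0],[-0.042,-0.083,0,0,0,0],[-0.042,-0.083,0,0,0,0],[-0.042,-0.083,0,0,0,0],[-0.042,-0.083,0,0,0,0],[-0.042,-0.083,0,0,0,0],[-0.042,-0.083,0,0,0,0],[-0.042,-0.083,0,0,0,0],[-0.042,-0.083,0,0,0,0],[-0.042,-0.083,0,0,0,0],[-0.042,-0.083,0,0,0,0],[-0.042,-0.083,0,0,0,0],[0,0,0,0,0,0]]' -1 8
```

```text
clock: 1.77
position: [0.4556, 0.0588, 0.2269]
ee_rot: [0.014, 3.14, -0.004]
force: [-1.0, -0.9, -0.5]
width: 1.002
gripper_force: 0.0
```

```bash
python3 -m creep '[[-0.028,-0.058,0,0,0,0],[0,0,0.06,0,0,0],[0,0,0.06,0,0,0],[0,0,0.06,0,0,0],[0,0,0.05,0,0,0],[0,0,0.04,0,0,0],[0,0,0,0,0,0],[0,0,0,0,0,0]]' -0.4 8; python3 - <<'E'
from h import *
from cell import arm
for n in('top','side'):
    d=arm.get_image(n);p=arm.observe()['position'];u,v=proj(d,p).astype(int);print(n,u,v)
    f=d['frame'][v-60:v+40,u-50:u+50,::-1];globals()[n]=cv2.resize(f,(400,400))
cv2.imwrite('pics/a1.png',cv2.convertScaleAbs(np.hstack([top,side]),alpha=1.4))
E
```

```text
clock: 2.43
position: [0.4637, 0.0426, 0.1183]
ee_rot: [-0.001, -3.139, 0.001]
force: [-0.1, 0.1, 0.7]
width: 0.7
gripper_force: 0.0
top 309 216
side 314 182
```

View pics/a1.png

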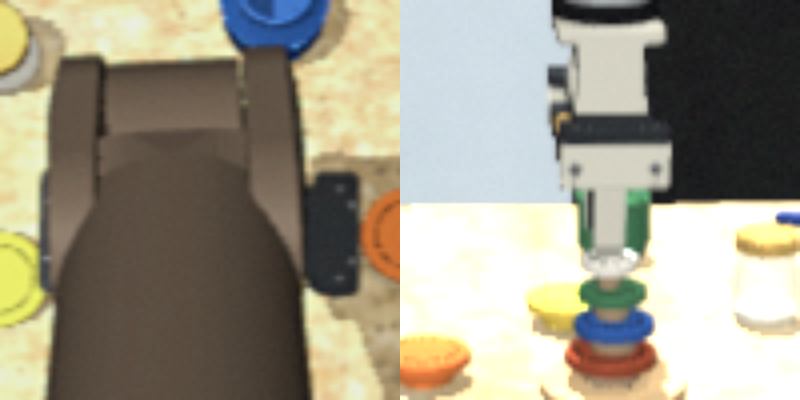

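Side view: the near finger lines up with the white lid (about u 611 in the crop); the top view is hidden by the arm. I make a small correction in y, go down and grip.

```bash
python3 -m creep '[[-0.008,-0.018,0,0,0,0],[0,0,0.02,0,0,0],[0,0,0.02,0,0,0],[0,0,0.02,0,0,0],[0,0,0,0,0,0],[0,0,0,0,0,0]]' ; python3 -m creep '[[0,0,0,0,0,0],[0,0,0,0,0,0],[0,0,0,0,0,0],[0,0,0,0,0,0],[0,0,0,0,0,0],[0,0,0,0,0,0],[0,0,0,0,0,0],[0,0,0,0,0,0]]' 1 6
```

```text
clock: 3.03
position: [0.4669, 0.0354, 0.094]
ee_rot: [-0.001, -3.14, 0.001]
force: [0.7, 0.5, 0.7]
width: 0.702
gripper_force: 0.0
clock: 3.7
position: [0.4677, 0.0354, 0.0948]
ee_rot: [0.001, 3.141, 0.0]
force: [-0.3, 1.1, 1.4]
width: 0.447
gripper_force: 6.0
```

```bash
python3 -m creep '[[0,0,-0.03,0,0,0],[0,0,-0.045,0,0,0],[0,0,-0.045,0,0,0],[0,0,-0.045,0,0,0],[-0.04,-0.05,0,0,0,0],[-0.04,-0.05,0,0,0,0],[-0.04,-0.05,0,0,0,0],[-0.04,-0.05,0,0,0,0],[-0.04,-0.05,0,0,0,0],[-0.04,-0.05,0,0,0,0],[-0.04,-0.05,0,0,0,0],[-0.04,-0.05,0,0,0,0],[-0.04,-0.05,0,0,0,0],[-0.04,-0.05,0,0,0,0],[-0.04,-0.05,0,0,0,0],[-0.04,-0.062,0,0,0,0],[0,0,0,0,0,0],[0,0,0,0,0,0]]'; python3 - <<'E'
from h import *
from cell import arm
d=arm.get_image('side');pickle.dump(d,open('s1.pkl','wb'));e=arm.get_image('top');pickle.dump(e,open('t1.pkl','wb'))
p=arm.observe()['position'];print(p.round(4));u,v=proj(d,p).astype(int);print(u,v)
f=cv2.resize(d['frame'][v-40:v+60,u-50:u+50,::-1],(400,400),interpolation=2)
g=cv2.resize(e['frame'][182:252,279:349,::-1],(400,400),interpolation=2)
cv2.imwrite('pics/a2.png',cv2.convertScaleAbs(np.hstack([f,g]),alpha=1.4))
E
```

```text
clock: 5.2
position: [0.6594, -0.2115, 0.16]
ee_rot: [-0.005, -3.141, 0.001]
force: [-0.2, 0.3, -1.2]
width: 0.454
gripper_force: 6.0
[ 0.6591 -0.2088  0.1602]
403 197
```

View pics/a2.png

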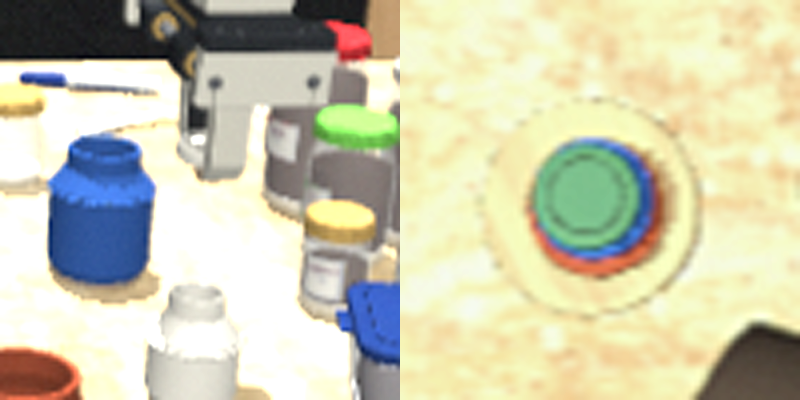

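The side crop shows the white lid held behind the near finger, near (402,195), possibly a little to the −x side. I overlay the expected disc to measure that.

```bash
cat >> h.py <<'E'
def circ(d,c,r,n=64):
    a=np.linspace(0,2*np.pi,n);return np.array([proj(d,(c[0]+r*np.cos(t),c[1]+r*np.sin(t),c[2])) for t in a])
def overlay(d,items,u,v,r,k,out):
    u,v=int(u),int(v);f=cv2.resize(d['frame'][v-r:v+r,u-r:u+r,::-1],None,fx=k,fy=k,interpolation=cv2.INTER_CUBIC);f=cv2.convertScaleAbs(f,alpha=1.3)
    for c,R in items:
        q=((circ(d,c,R)-[u-r,v-r]+.5)*k).astype(np.int32);cv2.polylines(f,[q],True,(255,0,255),1)
    if out: cv2.imwrite(out,f)
    return f
E
python3 - <<'E'
from h import *
d=pickle.load(open('s1.pkl','rb'));p=np.array([.6592,-.210,.160])
L=overlay(d,[((p[0],p[1],.160+.0157),.021),((p[0],p[1],.160+.0057),.021)],402,195,20,10,None)
R=overlay(d,[((p[0],p[1],.078),.018)],402,235,20,10,None)
cv2.imwrite('pics/a3.png',np.hstack([L,R]))
E
```

```text
(no output)
```

View pics/a3.png

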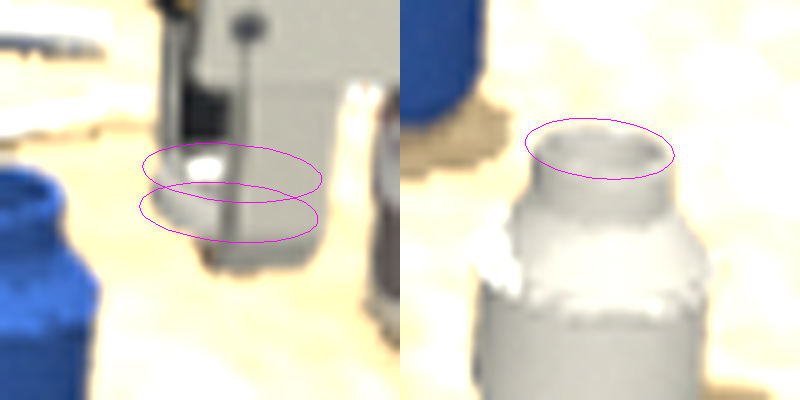

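Prediction and image agree to about 1 px for both the held lid and the pot rim. I lower to just above seating.

```bash
python3 -m creep '[[-0.002,0,0.03,0,0,0],[0,0,0.04,0,0,0],[0,0,0.04,0,0,0],[0,0,0.03,0,0,0],[0,0,0.02,0,0,0],[0,0,0.02,0,0,0],[0,0,0.012,0,0,0],[0,0,0.012,0,0,0],[0,0,0.008,0,0,0],[0,0,0,0,0,0],[0,0,0,0,0,0],[0,0,0,0,0,0]]'; python3 - <<'E'
from h import *
from cell import arm
d=arm.get_image('side');p=arm.observe()['position'];print(p.round(4))
L=overlay(d,[((p[0],p[1],p[2]+.0152),.021),((p[0],p[1],p[2]+.0052),.021)],402,232,25,10,'pics/a4.png')
E
```

```text
clock: 6.3
position: [0.6606, -0.2096, 0.0764]
ee_rot: [0.001, 3.141, -0.0]
force: [-0.3, 1.1, -0.1]
width: 0.455
gripper_force: 6.0
[ 0.6606 -0.2096  0.0764]
```

View pics/a4.png

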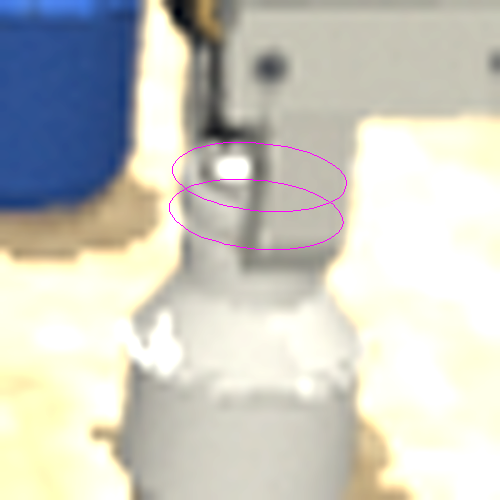

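```bash
python3 -m creep '[[0,0,0.003,0,0,0],[0,0,0.003,0,0,0],[0,0,0.002,0,0,0],[0,0,0,0,0,0],[0,0,0,0,0,0]]'; python3 -m creep '[[0,0,0,0,0,0],[0,0,0,0,0,0],[0,0,0,0,0,0],[0,0,0,0,0,0]]' -0.3; python3 -m creep '[[0,0,-0.03,0,0,0],[0,0,-0.06,0,0,0],[0,0,-0.06,0,0,0],[0.04,0.05,-0.06,0,0,0],[0.04,0.05,0,0,0,0],[0.04,0.05,0,0,0,0],[0.04,0.05,0,0,0,0],[0.04,0.05,0,0,0,0],[0,0,0,0,0,0]]'; cat > look.py <<'E'
import sys
from h import *
from cell import arm
i=sys.argv[1];t=arm.get_image('top');s=arm.get_image('side');pickle.dump((t,s),open(f'ts{i}.pkl','wb'))
items=eval(sys.argv[2]);A=[]
for (c,R) in items:
    for d in(t,s):
        u,v=proj(d,c);A.append(overlay(d,[(c,R)],u,v,20,10,None))
cv2.imwrite(f'pics/l{i}.png',np.vstack([np.hstack(A[k:k+2]) for k in range(0,len(A),2)])[:, :] if len(items)==1 else cv2.resize(np.vstack([np.hstack(A[k:k+2]) for k in range(0,len(A),2)]),(600,600)))
E
python3 look.py 1 '[((.660,-.2095,.088),.021),((.467,.0355,.086),.0255)]'
```

```text
clock: 6.77
position: [0.6606, -0.2095, 0.0731]
ee_rot: [0.001, 3.141, -0.0]
force: [-0.5, 0.3, 3.6]
width: 0.454
gripper_force: 6.0
clock: 7.1
position: [0.6601, -0.2094, 0.0725]
ee_rot: [-0.001, -3.141, -0.0]
force: [-0.3, 0.1, 0.6]
width: 0.641
gripper_force: 0.0
clock: 7.85
position: [0.578, -0.1046, 0.1574]
ee_rot: [0.006, -3.14, -0.005]
force: [-0.5, 0.7, 0.3]
width: 0.647
gripper_force: 0.0
```

View pics/l1.png

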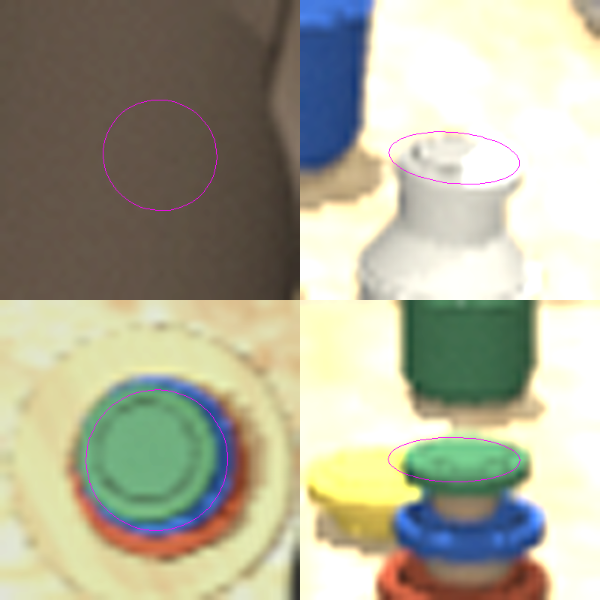

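White lid is on its pot, level. Green lid in the top view sits about 1 px left and up of my guess, so it is at (0.469,0.038).

```bash
python3 -m creep '[[0.034,0.044,0,0,0,0],[0.034,0.044,0,0,0,0],[0.034,0.044,0,0,0,0],[0.034,0.044,0,0,0,0],[0.034,0.044,0,0,0,0],[0.034,0.044,0,0,0,0],[0.034,0.044,0,0,0,0],[0.034,0.044,0,0,0,0],[0,0,0.05,0,0,0],[0,0,0.05,0,0,0],[0,0,0,0,0,0],[0,0,0,0,0,0]]' -0.6
```

```text
clock: 8.95
position: [0.4719, 0.0305, 0.1167]
ee_rot: [-0.003, -3.14, 0.001]
force: [0.5, -0.1, 0.1]
width: 0.801
gripper_force: 0.0
```

```bash
python3 -m creep '[[0.007,0.018,0,0,0,0],[0,0,0.03,0,0,0],[0,0,0.035,0,0,0],[0,0,0.03,0,0,0],[0,0,0.02,0,0,0],[0,0,0,0,0,0],[0,0,0,0,0,0]]'; python3 -m creep '[[0,0,0,0,0,0],[0,0,0,0,0,0],[0,0,0,0,0,0],[0,0,0,0,0,0],[0,0,0,0,0,0],[0,0,0,0,0,0],[0,0,0,0,0,0],[0,0,0,0,0,0]]' 1 6
```

```text
clock: 9.53
position: [0.4691, 0.0386, 0.0712]
ee_rot: [0.001, 3.141, 0.0]
force: [-0.7, -0.6, 0.6]
width: 0.799
gripper_force: 0.0
clock: 10.2
position: [0.4691, 0.0387, 0.071]
ee_rot: [0.001, 3.141, 0.0]
force: [-0.4, -0.3, 5.5]
width: 0.554
gripper_force: 6.0
```

```bash
python3 -m creep '[[0,0,-0.02,0,0,0],[0,0,-0.045,0,0,0],[0,0,-0.045,0,0,0],[0,0,-0.045,0,0,0],[0,0,-0.042,0,0,0],[-0.006,0.06,0,0,0,0],[-0.006,0.06,0,0,0,0],[-0.006,0.06,0,0,0,0],[-0.006,0.06,0,0,0,0],[-0.006,0.06,0,0,0,0],[-0.006,0.06,0,0,0,0],[-0.006,0.06,0,0,0,0],[-0.006,0.06,0,0,0,0],[-0.006,0.06,0,0,0,0],[-0.006,0.06,0,0,0,0],[-0.006,0.06,0,0,0,0],[-0.006,0.06,0,0,0,0],[-0.009,0.06,0,0,0,0],[0,0.026,0,0,0,0],[0,0,0,0,0,0]]'; python3 look.py 2 '[((.5015,.360,.088),.0225),((.467,.0355,.062),.030)]'
```

```text
clock: 11.87
position: [0.5003, 0.3638, 0.1493]
ee_rot: [0.005, -3.141, -0.001]
force: [-0.8, 0.6, -1.0]
width: 0.548
gripper_force: 6.0
```

View pics/l2.png

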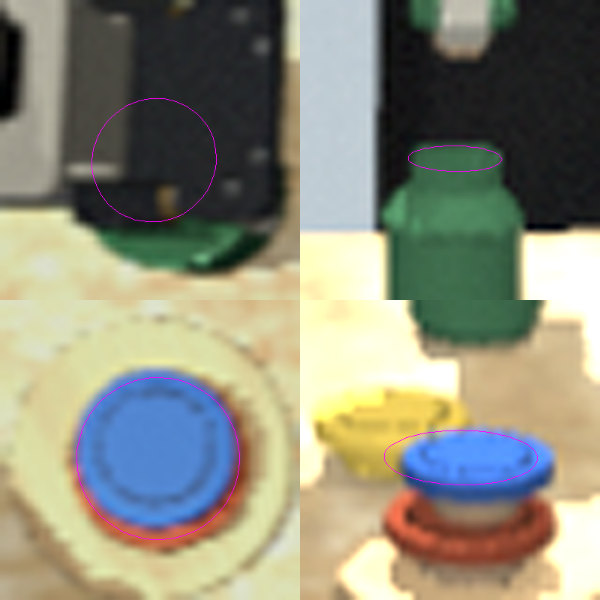

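Green pot rim matches the predicted ring in the side view. The held lid is about 0.6 px to the right, so I nudge it slightly. The blue lid is at about (0.470,0.036).

```bash
python3 -m creep '[[0.003,-0.008,0.03,0,0,0],[0,0,0.03,0,0,0],[0,0,0.03,0,0,0],[0,0,0.025,0,0,0],[0,0,0.02,0,0,0],[0,0,0.012,0,0,0],[0,0,0.01,0,0,0],[0,0,0,0,0,0],[0,0,0,0,0,0],[0,0,0,0,0,0]]'; python3 -m creep '[[0,0,0.003,0,0,0],[0,0,0.003,0,0,0],[0,0,0.003,0,0,0],[0,0,0,0,0,0],[0,0,0,0,0,0]]'
```

```text
clock: 12.8
position: [0.5002, 0.36, 0.0881]
ee_rot: [-0.001, 3.14, 0.005]
force: [-3.8, 2.6, 10.2]
width: 0.543
gripper_force: 10.2
clock: 13.22
position: [0.5018, 0.3618, 0.0873]
ee_rot: [-0.002, 3.137, 0.012]
force: [-5.9, 1.6, 30.0]
width: 0.544
gripper_force: 20.4
```

Contact 5 mm high with a push in −x: the lid is too far to +x, as the side view hinted. I back up, shift and retry.

```bash
python3 -m creep '[[0,0,-0.01,0,0,0],[0,0,-0.007,0,0,0],[0.008,0.002,0,0,0,0],[0,0,0,0,0,0],[0,0,0,0,0,0],[0,0,0.006,0,0,0],[0,0,0.006,0,0,0],[0,0,0,0,0,0],[0,0,0,0,0,0]]'
```

```text
clock: 13.97
position: [0.4983, 0.3607, 0.0879]
ee_rot: [-0.0, 3.138, 0.007]
force: [-5.1, -0.4, 24.5]
width: 0.539
gripper_force: 18.2
```

```bash
python3 look.py 3 '[((.5005,.361,.088),.0225)]'
```

```text
(no output)
```

View pics/l3.png

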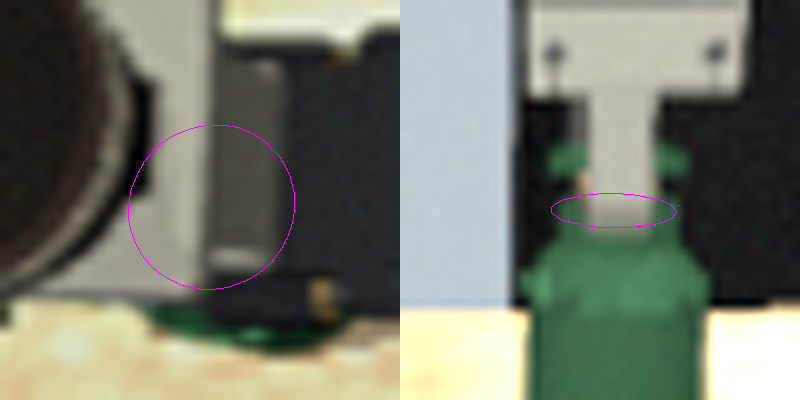

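The disc now sits about 18 mm above the rim, so the lid slid up in the grip: its foot met the rim. My y estimate for the green pot must be wrong, so I recheck the rims in the first top picture.

```bash
python3 - <<'E'
from h import *
t=pickle.load(open('top0.pkl','rb'));A=[]
for x,y,z,R in((.5,.361,.088,.0225),(.640,-.0026,.098,.027),(.518,-.3694,.108,.0315),(.66,-.2095,.078,.018)):
    u,v=proj(t,(x,y,.06)); A.append(overlay(t,[((x,y,z),R),((x,y,z),R-.0045),((x,y,.045),R+.011)],u,v,20,10,None)[50:350])
cv2.imwrite('pics/p.png',np.vstack([np.hstack(A[:2]),np.hstack(A[2:])]))
E
```

```text
(no output)
```

View pics/p.png

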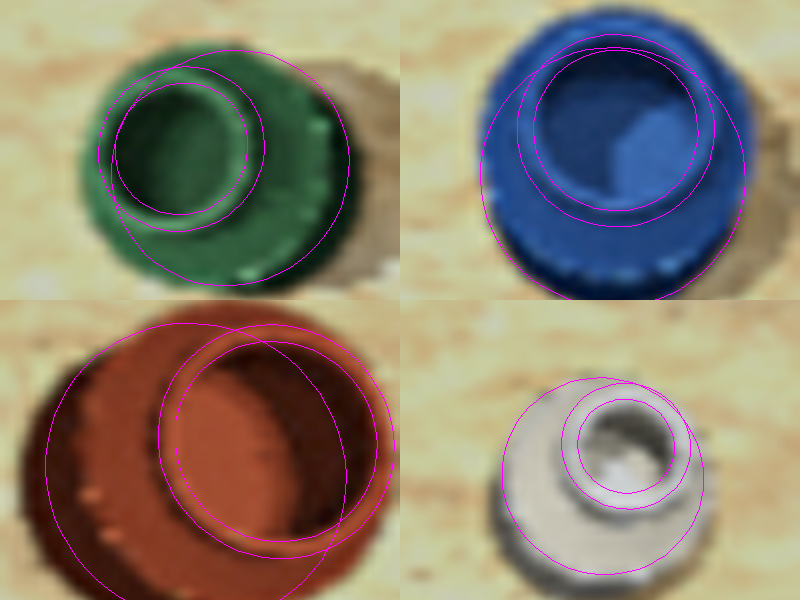

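```bash
python3 -c "
from cell import arm
s=arm.observe();print(s['force'].round(1),s['ft_torque'].round(2))"; python3 -m creep '[[0,0,-0.02,0,0,0],[0,0,-0.03,0,0,0],[0,0,-0.03,0,0,0],[0,0,0,0,0,0],[0,0,0,0,0,0]]'; python3 - <<'E'
from h import *
from cell import arm
s=arm.get_image('side');p=arm.observe()['position'];print(p.round(4))
pickle.dump(s,open('s4.pkl','wb'));u,v=proj(s,p)
f=overlay(s,[((p[0],p[1],p[2]),.012),((p[0],p[1],p[2]+.015),.0255),((.5005,.3625,.088),.0225)],u,v+5,25,12,'pics/a5.png')
E
```

```text
[-5.2 -0.  24.5] [0.46 1.09 0.16]
clock: 14.48
position: [0.4974, 0.3589, 0.1179]
ee_rot: [0.001, 3.14, 0.002]
force: [0.1, 0.4, 0.4]
width: 0.535
gripper_force: 6.0
[0.4969 0.3586 0.1171]
```

View pics/a5.png

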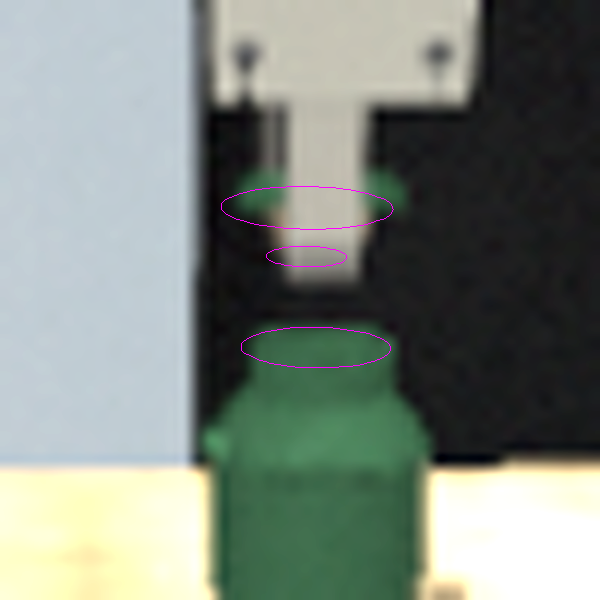

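The lid slipped up about 9 mm in the grip, and the torque puts the contact on the far (+y) side at r≈19–24 mm. That fits the far fingertip resting on the rim, so the gripper should move about 4 mm to +y. I retry with small probing steps.

```bash
python3 -m creep '[[-0.003,0.011,0.02,0,0,0],[0,0,0.025,0,0,0],[0,0,0.022,0,0,0],[0,0,0.01,0,0,0],[0,0,0.003,0,0,0],[0,0,0,0,0,0],[0,0,0,0,0,0]]' - 8; python3 -c "
from cell import arm
s=arm.observe();print(s['position'].round(4),s['force'].round(1),s['ft_torque'].round(2))"
```

```text
clock: 15.12
position: [0.4981, 0.3629, 0.085]
ee_rot: [-0.001, -3.141, 0.0]
force: [-0.3, 0.8, -0.8]
width: 0.532
gripper_force: 8.0
[0.4981 0.3629 0.085 ] [-0.3  0.8 -0.8] [ 0.1   0.03 -0.01]
```

No contact below rim level now, so the diagnosis was right. I continue down.

```bash
python3 -m creep '[[0,0,0.006,0,0,0],[0,0,0.006,0,0,0],[0,0,0.004,0,0,0],[0,0,0,0,0,0],[0,0,0,0,0,0]]'; python3 -c "
from cell import arm
s=arm.observe();print(s['position'].round(4),s['force'].round(1),s['ft_torque'].round(2))"
```

```text
clock: 15.53
position: [0.4987, 0.3629, 0.0793]
ee_rot: [0.001, 3.141, 0.001]
force: [0.3, -0.9, 4.9]
width: 0.538
gripper_force: 8.0
[0.4987 0.3629 0.0793] [ 0.3 -0.9  4.9] [-0.07 -0.02 -0.  ]
```

```bash
python3 -m creep '[[0,0,0,0,0,0],[0,0,0,0,0,0],[0,0,0,0,0,0],[0,0,0,0,0,0]]' -0.3; python3 -m creep '[[0,0,-0.03,0,0,0],[0,0,-0.05,0,0,0],[0,0,-0.06,0,0,0],[0,0,-0.06,0,0,0],[0,-0.08,0,0,0,0],[0,-0.08,0,0,0,0],[0,-0.08,0,0,0,0],[0,0,0,0,0,0]]'; python3 look.py 5 '[((.5005,.363,.098),.0255)]'
```

```text
clock: 15.87
position: [0.4979, 0.363, 0.0785]
ee_rot: [-0.0, -3.141, 0.0]
force: [0.4, 0.1, -0.6]
width: 0.646
gripper_force: 0.0
clock: 16.53
position: [0.499, 0.2594, 0.1599]
ee_rot: [0.012, 3.141, -0.005]
force: [0.2, -1.7, -0.5]
width: 0.644
gripper_force: 0.0
```

View pics/l5.png

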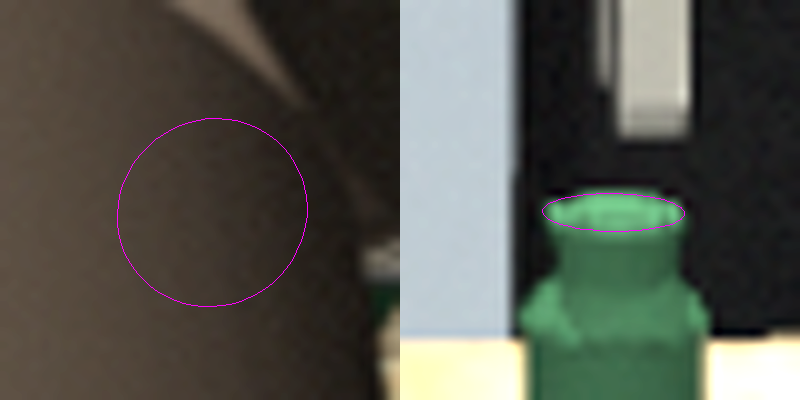

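Green lid is seated and level on its pot. Next I measure the blue lid numerically, and refine the blue and brown rims from the first top picture.

```bash
cat > lid.py <<'E'
import sys
from h import *
def lid(t,lo,hi,z,c):
    h=cv2.cvtColor(t['frame'],cv2.COLOR_RGB2HSV);m=cv2.inRange(h,np.array(lo),np.array(hi))
    u,v=proj(t,c).astype(int);w=np.zeros_like(m);w[v-22:v+22,u-22:u+22]=m[v-22:v+22,u-22:u+22]
    k=max(cv2.findContours(w,0,1)[0],key=cv2.contourArea);(a,b),r=cv2.minEnclosingCircle(k);e=cv2.fitEllipse(k)
    print('circ',ray(t,a,b,z).round(4),'r',round(r,1),'ell',ray(t,*e[0],z).round(4),np.round(e[1],1),'exp px/mm',round(395.7/(1.154-z)/1000,3))
E
python3 - <<'E'
from lid import *
t=pickle.load(open('ts5.pkl','rb'))[0]
lid(t,(100,100,60),(120,255,255),.062,(.468,.036,.062))
lid(t,(0,100,60),(12,255,255),.038,(.468,.036,.038))
t=pickle.load(open('top0.pkl','rb'));g=cv2.cvtColor(t['frame'],cv2.COLOR_RGB2GRAY)
for x,y,z,R in((.640,-.0026,.098,.027),(.518,-.3694,.108,.0315)):
    a=np.linspace(0,2*np.pi,120);best=[]
    K=395.7/(1.154-z);u0,v0=proj(t,(x,y,z))
    f=cv2.resize(g[int(v0)-20:int(v0)+20,int(u0)-20:int(u0)+20],None,fx=8,fy=8,interpolation=2)
    c=cv2.HoughCircles(f,cv2.HOUGH_GRADIENT_ALT,1,4,param1=80,param2=.6,minRadius=int((R-.008)*K*8),maxRadius=int((R+.003)*K*8))
    for q in ([] if c is None else c[0]): print(np.round(ray(t,(q[0]+.5)/8-.5+int(u0)-20,(q[1]+.5)/8-.5+int(v0)-20,z),4),'R mm',round(q[2]/8/K*1000,1))
E
```

```text
circ [0.4706 0.0364 0.062 ] r 10.4 ell [0.4703 0.0361 0.062 ] [19.8 19.9] exp px/mm 0.362
circ [0.4654 0.0344 0.038 ] r 11.6 ell [0.4702 0.0361 0.038 ] [22.9 23.4] exp px/mm 0.355
[ 0.6435 -0.0042  0.098 ] R mm 23.6
[ 0.6413 -0.0018  0.098 ] R mm 27.2
[ 0.6445 -0.0011  0.098 ] R mm 20.5
[ 0.5121 -0.3731  0.108 ] R mm 29.8
[ 0.5199 -0.3734  0.108 ] R mm 31.8
```

```bash
python3 -m creep '[[0.009,-0.07,0,0,0,0],[0.009,-0.07,0,0,0,0],[0.009,-0.07,0,0,0,0],[0.009,-0.07,0,0,0,0],[0.009,-0.07,0,0,0,0],[0.009,-0.07,0,0,0,0],[0.009,-0.07,0,0,0,0],[0.008,-0.068,0,0,0,0],[0,0,0.07,0,0,0],[0,0,0.07,0,0,0],[0,0,0.03,0,0,0],[0,0,0,0,0,0],[0,0,0,0,0,0]]' -0.8
```

```text
clock: 17.72
position: [0.4698, 0.0447, 0.0908]
ee_rot: [0.001, -3.141, 0.0]
force: [0.2, 0.5, 0.9]
width: 0.901
gripper_force: 0.0
```

```bash
python3 -m creep '[[-0.002,-0.0215,0,0,0,0],[0,0,0.03,0,0,0],[0,0,0.035,0,0,0],[0,0,0.025,0,0,0],[0,0,0.012,0,0,0],[0,0,0,0,0,0],[0,0,0,0,0,0]]'; python3 -m creep '[[0,0,0,0,0,0],[0,0,0,0,0,0],[0,0,0,0,0,0],[0,0,0,0,0,0],[0,0,0,0,0,0],[0,0,0,0,0,0],[0,0,0,0,0,0],[0,0,0,0,0,0]]' 1 10
```

```text
clock: 18.3
position: [0.4706, 0.0352, 0.0503]
ee_rot: [0.001, 3.141, 0.0]
force: [0.5, -0.3, -0.4]
width: 0.895
gripper_force: 0.0
clock: 18.97
position: [0.4706, 0.0353, 0.0502]
ee_rot: [0.0, 3.141, 0.0]
force: [-0.9, 0.3, 5.8]
width: 0.643
gripper_force: 10.0
```

```bash
python3 -m creep '[[0,0,-0.02,0,0,0],[0,0,-0.045,0,0,0],[0,0,-0.05,0,0,0],[0,0,-0.05,0,0,0],[0,0,-0.048,0,0,0],[-0.036,-0.008,0,0,0,0],[-0.036,-0.008,0,0,0,0],[-0.036,-0.008,0,0,0,0],[-0.036,-0.008,0,0,0,0],[-0.036,-0.008,0,0,0,0],[-0.036,-0.008,0,0,0,0],[-0.036,-0.008,0,0,0,0],[-0.036,-0.008,0,0,0,0],[-0.036,-0.008,0,0,0,0],[-0.036,-0.008,0,0,0,0],[-0.036,-0.008,0,0,0,0],[-0.033,-0.008,0,0,0,0],[0,0,0,0,0,0],[0,0,0,0,0,0]]'; python3 - <<'E'
from h import *
from cell import arm
t=arm.get_image('top');s=arm.get_image('side');pickle.dump((t,s),open('ts6.pkl','wb'));print(arm.observe()['position'].round(4))
h=cv2.cvtColor(s['frame'],cv2.COLOR_RGB2HSV);m=cv2.inRange(h,np.array((100,100,40)),np.array((120,255,255)))
u,v=proj(s,(.642,-.003,.12)).astype(int);print(u,v)
for r in range(v-25,v+35,2):
    q=np.flatnonzero(m[r,u-25:u+25])+u-25
    if len(q): print(r,q[0],q[-1],(q[0]+q[-1])/2,len(q))
print('pred lid disc',proj(s,(.642,-.003,.142)),'rim',proj(s,(.642,-.003,.098)))
E
```

```text
clock: 20.55
position: [0.6418, -0.0035, 0.135]
ee_rot: [-0.001, -3.141, 0.001]
force: [-0.8, 0.5, -0.1]
width: 0.645
gripper_force: 10.0
[ 0.641  -0.0031  0.1351]
377 186
175 359 377 368.0 13
177 360 388 374.0 19
179 369 388 378.5 10
181 371 388 379.5 8
191 373 380 376.5 8
193 370 386 378.0 17
195 370 387 378.5 18
197 370 386 378.0 17
199 368 387 377.5 20
201 366 389 377.5 24
203 365 390 377.5 26
205 366 390 378.0 25
207 366 390 378.0 25
209 366 389 377.5 24
211 365 389 377.0 25
213 365 389 377.0 25
215 365 389 377.0 25
217 365 389 377.0 25
219 365 389 377.0 25
pred lid disc [378.0113109  178.68589226] rim [377.08584428 193.31319335]
```

Lid centre (about 379) and pot neck (378) line up in the side view with the predictions. I lower it.

```bash
python3 -m creep '[[0,0,0.02,0,0,0],[0,0,0.02,0,0,0],[0,0,0.015,0,0,0],[0,0,0.015,0,0,0],[0,0,0.01,0,0,0],[0,0,0.008,0,0,0],[0,0,0,0,0,0],[0,0,0,0,0,0]]'; python3 -c "
from cell import arm
s=arm.observe();print(s['position'].round(4),s['force'].round(1),s['ft_torque'].round(2))"
```

```text
clock: 21.32
position: [0.642, -0.0033, 0.0998]
ee_rot: [-0.001, -3.142, 0.0]
force: [-0.1, 0.8, 0.2]
width: 0.646
gripper_force: 10.0
[ 0.642  -0.0033  0.0998] [-0.1  0.8  0.2] [-0.01  0.01  0.01]
```

Free so far, 4 mm above the seat. I go 2.5 mm lower, then release.

```bash
python3 -m creep '[[0,0,0.003,0,0,0],[0,0,0.003,0,0,0],[0,0,0,0,0,0],[0,0,0,0,0,0]]'; python3 -m creep '[[0,0,0,0,0,0],[0,0,0,0,0,0],[0,0,0,0,0,0],[0,0,0,0,0,0]]' -0.55;  python3 -m creep '[[0,0,-0.03,0,0,0],[0,0,-0.05,0,0,0],[0,0,-0.06,0,0,0],[0.08,0,0,0,0,0],[0.08,0,0,0,0,0],[0.08,0,0,0,0,0],[0.08,0,0,0,0,0],[0,0,0,0,0,0]]'; python3 - <<'E'
from lid import *
from cell import arm
t=arm.get_image('top');s=arm.get_image('side');pickle.dump((t,s),open('ts7.pkl','wb'))
h=cv2.cvtColor(s['frame'],cv2.COLOR_RGB2HSV);m=cv2.inRange(h,np.array((100,100,40)),np.array((120,255,255)))
for r in range(183,206):
    q=np.flatnonzero(m[r,352:402])+352
    if len(q): print(r,q[0],q[-1],(q[0]+q[-1])/2)
print('pred disc ellipse',circ(s,(.642,-.003,.108),.03).min(0),circ(s,(.642,-.003,.108),.03).max(0),proj(s,(.642,-.003,.098)))
E
```

```text
clock: 21.65
position: [0.642, -0.0033, 0.0976]
ee_rot: [0.001, 3.141, 0.0]
force: [-0.2, 0.2, -0.3]
width: 0.647
gripper_force: 10.0
clock: 21.98
position: [0.642, -0.0032, 0.0976]
ee_rot: [0.001, 3.141, 0.0]
force: [0.3, -0.2, 0.5]
width: 0.773
gripper_force: 0.0
clock: 22.65
position: [0.5076, -0.0036, 0.1537]
ee_rot: [-0.002, -3.137, -0.002]
force: [-0.6, -0.6, -0.1]
width: 0.773
gripper_force: 0.0
188 371 383 377.0
189 369 387 378.0
190 369 387 378.0
191 369 388 378.5
192 369 388 378.5
193 370 387 378.5
194 370 387 378.5
195 370 387 378.5
196 370 387 378.5
197 370 386 378.0
198 369 387 378.0
199 368 387 377.5
200 367 388 377.5
201 366 389 377.5
202 365 390 377.5
203 365 391 378.0
204 366 390 378.0
205 366 390 378.0
pred disc ellipse [366.77777956 186.62900034] [387.85973868 193.56328012] [377.08584428 193.31319335]
```

Blue lid sits level on its rim (disc rows 188–193, as predicted). Now the brown lid.

```bash
python3 -m creep '[[-0.06,-0.08,0,0,0,0],[-0.06,-0.08,0,0,0,0],[-0.06,-0.08,0,0,0,0],[0,0,0,0,0,0]]' -1; python3 - <<'E'
from lid import *
from cell import arm
t=arm.get_image('top');s=arm.get_image('side');pickle.dump((t,s),open('ts8.pkl','wb'))
lid(t,(0,100,50),(12,255,255),.036,(.468,.036,.038))
lid(s,(0,100,50),(12,255,255),.033,(.468,.036,.033))
E
```

```text
clock: 23.08
position: [0.591, -0.1076, 0.1547]
ee_rot: [0.011, 3.136, -0.009]
force: [-0.8, -0.1, 0.2]
width: 0.984
gripper_force: 0.0
circ [0.4682 0.0353 0.036 ] r 11.8 ell [0.4681 0.035  0.036 ] [22.6 22.8] exp px/mm 0.354
circ [0.4708 0.0402 0.033 ] r 11.0 ell [0.4696 0.0359 0.033 ] [11.2 22.6] exp px/mm 0.353
```

```bash
python3 -m creep '[[0.044,0.051,0,0,0,0],[0.044,0.051,0,0,0,0],[0.044,0.051,0,0,0,0],[0.044,0.051,0,0,0,0],[0.044,0.051,0,0,0,0],[0.044,0.051,0,0,0,0],[0.043,0.051,0,0,0,0],[0,0,0.06,0,0,0],[0,0,0.06,0,0,0],[0,0,0.06,0,0,0],[0,0,0.03,0,0,0],[0,0,0,0,0,0],[0,0,0,0,0,0]]'
```

```text
clock: 24.27
position: [0.463, 0.0444, 0.0695]
ee_rot: [0.001, -3.141, -0.0]
force: [0.1, 0.7, 0.6]
width: 1.006
gripper_force: 0.0
```

```bash
python3 -m creep '[[-0.013,-0.022,0,0,0,0],[0,0,0.03,0,0,0],[0,0,0.03,0,0,0],[0,0,0.025,0,0,0],[0,0,0.015,0,0,0],[0,0,0.008,0,0,0],[0,0,0,0,0,0],[0,0,0,0,0,0]]'; python3 -m creep '[[0,0,0,0,0,0],[0,0,0,0,0,0],[0,0,0,0,0,0],[0,0,0,0,0,0],[0,0,0,0,0,0],[0,0,0,0,0,0],[0,0,0,0,0,0],[0,0,0,0,0,0]]' 1 10
```

```text
clock: 24.93
position: [0.4686, 0.0348, 0.0266]
ee_rot: [0.001, 3.141, 0.0]
force: [-0.8, 0.7, -0.6]
width: 0.999
gripper_force: 0.0
clock: 25.6
position: [0.4686, 0.0349, 0.0265]
ee_rot: [0.0, 3.141, 0.0]
force: [-0.5, -0.1, 5.4]
width: 0.741
gripper_force: 10.0
```

```bash
python3 -m creep '[[0,0,-0.02,0,0,0],[0,0,-0.05,0,0,0],[0,0,-0.06,0,0,0],[0,0,-0.06,0,0,0],[0,0,-0.06,0,0,0],[0,0,-0.06,0,0,0],[-0.008,-0.06,0,0,0,0],[-0.008,-0.06,0,0,0,0],[-0.008,-0.06,0,0,0,0],[-0.008,-0.06,0,0,0,0],[-0.008,-0.06,0,0,0,0],[-0.008,-0.06,0,0,0,0],[-0.008,-0.06,0,0,0,0],[-0.008,-0.06,0,0,0,0],[-0.008,-0.06,0,0,0,0],[-0.008,-0.06,0,0,0,0],[-0.008,-0.06,0,0,0,0],[-0.008,-0.06,0,0,0,0],[-0.008,-0.06,0,0,0,0],[0,0,0,0,0,0]]'
```

```text
clock: 27.27
position: [0.5091, -0.2829, 0.151]
ee_rot: [0.009, 3.141, -0.006]
force: [-0.5, -0.8, -1.0]
width: 0.74
gripper_force: 10.0
```

```bash
python3 -m creep '[[-0.006,-0.055,0,0,0,0],[-0.006,-0.055,0,0,0,0],[-0.006,-0.055,0,0,0,0],[-0.006,-0.05,0,0,0,0],[0,0,0,0,0,0],[0,0,0,0,0,0],[0,0,0,0,0,0]]'; python3 - <<'E'
from h import *
from cell import arm
t=arm.get_image('top');s=arm.get_image('side');pickle.dump((t,s),open('ts9.pkl','wb'));p=arm.observe()['position'];print(p.round(4))
h=cv2.cvtColor(s['frame'],cv2.COLOR_RGB2HSV);m=cv2.inRange(h,np.array((0,100,30)),np.array((12,255,255)))
for r in range(212,286,3):
    q=np.flatnonzero(m[r,325:395])+325
    if len(q): print(r,q[0],q[-1],(q[0]+q[-1])/2,len(q))
print('pred lid',proj(s,p+[0,0,.0065]),'rim',proj(s,(.519,-.371,.108)))
E
```

```text
clock: 27.85
position: [0.5193, -0.3622, 0.1502]
ee_rot: [-0.0, -3.141, -0.002]
force: [0.5, 0.9, -0.1]
width: 0.741
gripper_force: 10.0
[ 0.5196 -0.3617  0.1503]
218 351 355 353.0 5
221 344 370 357.0 15
224 342 374 358.0 20
227 342 374 358.0 20
230 344 374 359.0 18
233 348 370 359.0 10
236 336 337 336.5 2
239 325 334 329.5 10
242 325 331 328.0 7
245 347 365 356.0 19
248 343 371 357.0 29
251 343 372 357.5 30
254 343 372 357.5 30
257 339 373 356.0 35
260 337 375 356.0 39
263 337 377 357.0 41
266 337 377 357.0 41
269 337 376 356.5 40
272 337 376 356.5 40
275 337 375 356.0 39
278 337 375 356.0 39
281 337 375 356.0 39
284 337 375 356.0 39
pred lid [357.29782454 226.43756131] rim [356.72953262 250.01535033]
```

```bash
python3 -m creep '[[0.001,-0.022,0,0,0,0],[0,0,0,0,0,0],[0,0,0.02,0,0,0],[0,0,0.025,0,0,0],[0,0,0.02,0,0,0],[0,0,0.015,0,0,0],[0,0,0.012,0,0,0],[0,0,0.007,0,0,0],[0,0,0,0,0,0],[0,0,0,0,0,0]]'; python3 -c "
from cell import arm
s=arm.observe();print(s['position'].round(4),s['force'].round(1),s['ft_torque'].round(2))"
```

```text
clock: 28.78
position: [0.519, -0.3721, 0.1107]
ee_rot: [-0.001, -3.142, -0.0]
force: [-0.4, -0.2, 0.9]
width: 0.738
gripper_force: 10.0
[ 0.519  -0.3721  0.1107] [-0.4 -0.2  0.9] [ 0.07 -0.04 -0.05]
```

```bash
python3 -m creep '[[0,0,0.003,0,0,0],[0,0,0.003,0,0,0],[0,0,0,0,0,0],[0,0,0,0,0,0]]'; python3 -m creep '[[0,0,0,0,0,0],[0,0,0,0,0,0],[0,0,0,0,0,0],[0,0,0,0,0,0]]' -0.75;  python3 -m creep '[[0,0,-0.03,0,0,0],[0,0,-0.05,0,0,0],[0,0,-0.06,0,0,0],[0,0,-0.06,0,0,0],[0,0.08,0,0,0,0],[0,0.08,0,0,0,0],[0,0.08,0,0,0,0],[0,0.08,0,0,0,0],[0,0.08,0,0,0,0],[0.05,0.08,0,0,0,0],[0.05,0.08,0,0,0,0],[0.05,0.08,0,0,0,0],[0.05,0,0,0,0,0],[0,0,0,0,0,0]]'; python3 - <<'E'
from h import *
from cell import arm
t=arm.get_image('top');s=arm.get_image('side')
A=[]
for c,R in(((.66,-.2095,.088),.021),((.5005,.363,.098),.0255),((.642,-.003,.108),.03),((.519,-.371,.118),.0345)):
    for d in(t,s):
        u,v=proj(d,c);A.append(overlay(d,[(c,R)],u,v,20,5,None))
cv2.imwrite('pics/end.png',np.vstack([np.hstack(A[::2]),np.hstack(A[1::2])]))
E
```

```text
clock: 29.12
position: [0.5191, -0.372, 0.1085]
ee_rot: [0.001, 3.141, -0.0]
force: [-0.8, 0.7, -0.4]
width: 0.738
gripper_force: 10.0
clock: 29.45
position: [0.5191, -0.372, 0.1084]
ee_rot: [0.001, 3.141, -0.0]
force: [-0.0, 0.3, -0.7]
width: 0.874
gripper_force: 0.0
clock: 30.62
position: [0.4357, -0.1143, 0.1889]
ee_rot: [0.003, -3.14, -0.002]
force: [-0.3, -0.7, -0.1]
width: 0.874
gripper_force: 0.0
```

View pics/end.png

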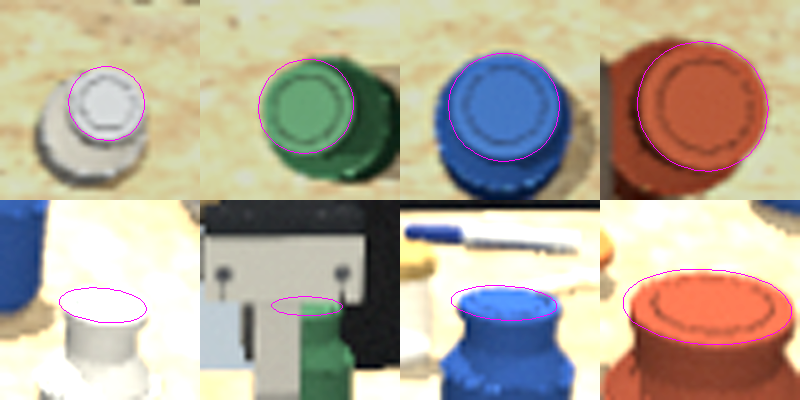

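All four lids sit level and centred on their own pots in both views, and the arm is clear. I hand in.

```bash
python3 -c "
from cell import arm
print(arm.sign_off())"
```

```text
the job is handed in; nothing more can be done
None
```

The job is handed in at about 31 s of the 109 s, with no verdict returned: in the last pictures all four lids sit level and centred on their own pots; the green one took a second try after a fingertip pressed on that pot's rim (about 30 N wrist force, pot shifted by perhaps 1 mm).

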